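# Line up the graded copper beakers

## Robot

A 6-joint arm with a two-finger parallel gripper is mounted at the origin on the work surface. World frame = base frame: x ahead of the robot, y to its left, z up, the work surface at z = 0. Lengths are in m, angles in degrees, forces in N, time in s.
With the tool pointing down it reaches from about 0.4 to 0.825 m from the base axis. Payload 7 kg.
Tool frame: the origin (TCP) lies midway between the tips of the shut fingers; the grasp point (between the pads) lies 19 mm behind it; z points along the fingers, y is the line along which they close (so a half turn about z gives the same grasp; the last joint's range is limited). The gripper opens to 88 mm and grips with 3 to 60 N. Pads are 19 mm wide; open, the fingers measure 130 mm over their backs; the gripper's body (78 mm by 193 mm) begins 47 mm behind the grasp point.
Start: joints at [-58.436, 20.546, 0.682, 0, -70.136, -16.507], TCP at [0.175, -0.652, 0.227] pointing down, gripper open.
Joint ranges: [-176.03, 176.03], [-82.01, 121.73], [-58.28, 71.71], [-173.87, 95.51], [-174.79, -0.11], [-173.66, 173.66]. Speed limits (degrees/s): [136.94, 136.94, 172.46, 180, 180, 180].

## Interface

Orientations are given as [roll, pitch, yaw] about the fixed x, y, z axes, in that order (R = Rz(yaw) Ry(pitch) Rx(roll)).
In Python, from plant import ctrl gives the robot as it stands. The module is installed in compiled form; this text tells all that it offers.
- The arm moves only by the tool send_rows, never from a script. Its argument "plan" is a list that holds one entry, the list of rows, each a list of 6 numbers: the shift along the tool's x, y, z in fractions of the full range, 1 being 60 cm, then the turn, a rotation vector about the tool's x, y, z in normalised numbers (1 is 180 degrees). A call has 1 to 8 rows; each row is the pose to reach, as a shift and turn from the pose commanded when the call began, along the tool's axes at that moment; what a row does not reach only later rows make up. A row lasts 1/12 s, in which the tool goes at most 41.7 mm and 7.16 degrees, less where a joint would pass 70% of its speed; a pose out of reach is approached as far as the arm can. Shift and turn numbers lie between -1 and 1, and a call with a number outside is refused. A call with a gripper value outside its range is refused whole. "fingers" is the opening, from 0 (shut) to 1 (fully open), set as the call begins (left out, the last holds). The fingers move at their own pace and stop on an object; the grip force is fixed at half the most. Time passes only in rows, so rows that repeat a pose let the fingers close. It gives the time, the measured TCP pose, the force, the opening and the grip force at its end, in the units of the state.
- ctrl.get_obs(): the state, without advancing time (a new reading comes with each control period).
- ctrl.snapshot(name): name is "side" or "top" or "wrist"; returns a dict with "img" (400x640x3 uint8, red, green, blue), "K" (3x3 intrinsics, pixels), "pose" (4x4, takes a point from camera to world coordinates). Camera axes: x right, y down, z forward; pixel columns grow to the right and rows downward; lengths in m; the calibration is good to about 2 mm. A picture is of the moment at which its call begins. There is no depth.
- ctrl.close_job(): hands the job in; it is judged then, once.
The state is a dict: "clock": time; "joint_pos": joint angles; "qvel": joint speeds; "tau": joint torques, N m; "tool_pos": TCP position; "orientation": TCP orientation; "force": force on the tool from outside, world axes, zero at the start; "moment": the same for the moment, N m; "opening": finger opening in m; "gripper_force": force on a finger pad.
Only numpy, scipy, OpenCV 4.12 (cv2) and the standard library are available. Lean on these libraries where they do the work, as an engineer would, in place of code of your own. Each camera call takes 0.05 s, during which the arm holds its last target. There are 200 camera calls.

## Task

A metalsmith wants to check that a graded set of six copper beakers steps evenly in size. The largest and the smallest already stand at the two ends of the wooden board: leave them where they are, and stand the other four upright, one on the middle of each empty disc between them, so that the row runs in order of size from the largest to the smallest. Set each one down gently without dropping it, and let go.

Things in the scene. Friction and masses are not known exactly. Their poses are not given: they have to be found in the camera images.
- beaker_2: Loose raised-copper beaker, open, mouth up, second smallest of the six: rim 41 mm across outside, 44 mm tall, wall 2.2 mm, sides nearly straight (7 percent narrower near the foot, then rounding in to a foot 30 mm across). Stands on the bench. Origin: centre of its underside; z up out of the mouth.
- beaker_3: Loose raised-copper beaker, open, mouth up, third smallest of the six: rim 48 mm across outside, 54 mm tall, wall 2.2 mm, sides nearly straight (7 percent narrower near the foot, then rounding in to a foot 36 mm across). Stands on the bench. Origin: centre of its underside; z up out of the mouth.
- beaker_4: Loose raised-copper beaker, open, mouth up, third largest of the six: rim 55 mm across outside, 64 mm tall, wall 2.2 mm, sides nearly straight (7 percent narrower near the foot, then rounding in to a foot 41 mm across). Stands on the bench. Origin: centre of its underside; z up out of the mouth.
- beaker_5: Loose raised-copper beaker, open, mouth up, second largest of the six: rim 62 mm across outside, 74 mm tall, wall 2.2 mm, sides nearly straight (7 percent narrower near the foot, then rounding in to a foot 46 mm across). Stands on the bench. Origin: centre of its underside; z up out of the mouth.
- beaker_largest: The largest copper beaker, rim 69 mm across, 84 mm tall, already standing on the end disc at one end of the board (either end). Origin: centre of its underside; z up.
- beaker_smallest: The smallest copper beaker, rim 34 mm across, 34 mm tall, already standing on the end disc at the other end of the board. Origin: centre of its underside; z up.
- disc_1: Dark green felt disc, stiff, 60 mm across, 3 mm thick, fixed on the dark 530 x 110 x 18 mm board: first from the robot's left (+y) of the four empty ones. The board bears six discs in a straight row, 80 mm apart; the end two carry the largest and smallest beaker. Origin: centre of its underside; its top is 21 mm above the bench. y along the row, x across it, z up.
- disc_2: Dark green felt disc, stiff, 60 mm across, 3 mm thick, fixed on the dark 530 x 110 x 18 mm board: second from the left of the four empty ones. The board bears six discs in a straight row, 80 mm apart; the end two carry the largest and smallest beaker. Origin: centre of its underside; its top is 21 mm above the bench. y along the row, x across it, z up.
- disc_3: Dark green felt disc, stiff, 60 mm across, 3 mm thick, fixed on the dark 530 x 110 x 18 mm board: third from the left of the four empty ones. The board bears six discs in a straight row, 80 mm apart; the end two carry the largest and smallest beaker. Origin: centre of its underside; its top is 21 mm above the bench. y along the row, x across it, z up.
- disc_4: Dark green felt disc, stiff, 60 mm across, 3 mm thick, fixed on the dark 530 x 110 x 18 mm board: fourth from the left, i.e. rightmost (-y) of the four empty ones. The board bears six discs in a straight row, 80 mm apart; the end two carry the largest and smallest beaker. Origin: centre of its underside; its top is 21 mm above the bench. y along the row, x across it, z up.
Mind the look-alikes: they are no part of the job. Leave any green look-alike of the beaker_5 alone.

How it is judged:
By the outcome, as a careful person would: the job done as asked, in the order asked, and still so for the second after the job is handed in, with the robot touching nothing.
It also fails if it takes over 112 s, if anything falls off the work surface, if the arm or the gripper's body presses on something with over 40 N, if the wrist force passes 120 N, or if a joint passes its speed limit or range.

## Working session

There is one attempt and no reset: what is moved stays moved. The work goes in short steps, Python scripts to look and compute and a tool call to move; the robot and the scene stay as the last step left them, time stands still between calls to the robot, and variables do not carry over. Pictures are saved under pics/ and viewed, at most 14 in all, crops included, and the job is handed in when it is done.

Besides the shell and the picture viewer there is one more tool, called after "Emit:" in YAML: its name, and indented under it one key for each argument. send_rows: Moves the arm, as the interface text tells. Its arguments: {"type":"object","properties":{"plan":{"type":"array","items":{"type":"array","items":{"type":"array","items":{"type":"number"}}}},"fingers":{"type":"number"}},"required":["plan"]}

```bash
mkdir -p pics
python3 - <<'E'
from plant import ctrl
import cv2
o=ctrl.get_obs();print(o)
for n in("top","side"):
    s=ctrl.snapshot(n);cv2.imwrite(f"pics/{n}0.png",s["img"][:,:,::-1]);print(n,s["K"].tolist(),s["pose"].round(4).tolist())
E
```

```text
{'clock': 0.0, 'joint_pos': array([-5.84357691e+01,  2.05908471e+01,  6.33631762e-01, -1.94597671e-02,
       -7.01353458e+01, -1.65083567e+01]), 'qvel': array([-0.08548458, -0.06211641,  0.06079363, -0.0240835 ,  0.02374468,
        0.05470466]), 'tau': array([ 1.60618525e-03, -5.82715952e+01,  2.93046838e+01,  6.99696645e+00,
        6.85940424e-03, -1.86377606e-04]), 'tool_pos': array([ 0.17519923, -0.65136262,  0.22563032]), 'orientation': array([ 1.79906056e+02, -8.76484249e-03, -1.64950746e+02]), 'force': array([ 0.03282049,  0.17495347, -0.79815949]), 'moment': array([-0.00432854, -0.03388332, -0.01682075]), 'gripper_force': 0.0, 'opening': 0.08762369700875437}
top [[431.0471812555578, 0.0, 321.69974312622765], [0.0, 431.0471812555578, 197.7065087483199], [0.0, 0.0, 1.0]] [[0.0017, -0.9885, 0.1512, 0.3641], [-0.9998, 0.001, 0.0176, -0.013], [-0.0175, -0.1512, -0.9884, 1.0835], [0.0, 0.0, 0.0, 1.0]]
side [[506.76636578010994, 0.0, 320.1281206553246], [0.0, 506.76636578010994, 198.97430635428995], [0.0, 0.0, 1.0]] [[0.9939, -0.0365, 0.1036, 0.4135], [-0.1077, -0.5092, 0.8539, -0.9888], [0.0216, -0.8599, -0.51, 0.6178], [0.0, 0.0, 0.0, 1.0]]
```

View pics/top0.png

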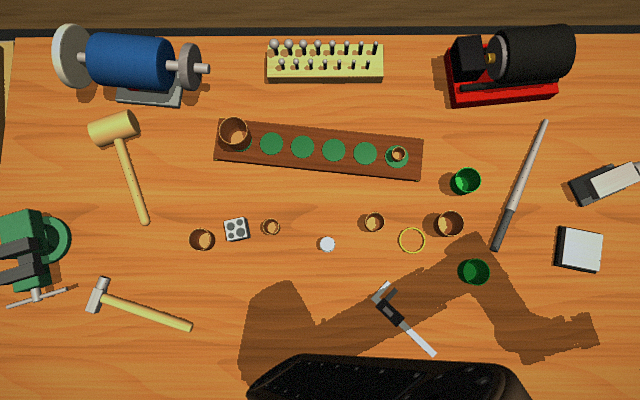

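View pics/side0.png

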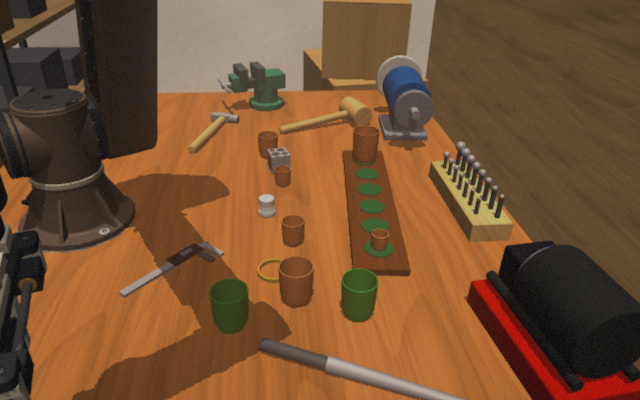

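The row runs largest at the left (234,132), discs at (271,143), (302,147), (333,150), (365,153), and smallest at (397,155). The loose coppers are at (202,239), (270,227), (373,222) and (449,224). The greens at (465,181) and (473,271) are decoys. Next I'll measure them with masks.

```bash
cat > h.py <<'E'
from plant import ctrl
import cv2,numpy as np
def ray(s,uv,z):
    d=s["pose"][:3,:3]@np.linalg.solve(s["K"],[uv[0],uv[1],1]);c=s["pose"][:3,3]
    return c+d*(z-c[2])/d[2]
def proj(s,p):
    q=s["K"]@(s["pose"][:3,:3].T@(np.asarray(p)-s["pose"][:3,3]));return q[:2]/q[2]
E
python3 - <<'E'
from h import *
s=ctrl.snapshot("top");im=s["img"][:,:,::-1].copy();hsv=cv2.cvtColor(im,cv2.COLOR_BGR2HSV)
g=cv2.inRange(hsv,(45,80,30),(90,255,255))
n,_,st,ce=cv2.connectedComponentsWithStats(g)
for i in range(1,n):
    if st[i,4]>80:print(st[i],ce[i].round(1),ray(s,ce[i],.021).round(4))
for u,v in[(202,239),(270,227),(373,222),(449,224),(320,280)]:
    print(hsv[v-4:v+5:2,u-16:u+17:4].tolist()[2], )
big=cv2.resize(im[205:260,180:480],None,fx=2.66,fy=2.66,interpolation=cv2.INTER_CUBIC)
m=cv2.inRange(hsv,(0,60,0),(10,255,255))[205:260,180:480]
big2=cv2.cvtColor(cv2.resize(m,None,fx=2.66,fy=2.66,interpolation=0),cv2.COLOR_GRAY2BGR)
r=cv2.cvtColor(cv2.resize(hsv[205:260,180:480,0]*8,None,fx=2.66,fy=2.66,interpolation=0),cv2.COLOR_GRAY2BGR)
cv2.imwrite("pics/z1.png",np.vstack([big,big2,r]))
E
```

```text
[260 132  23  23 405] [271.  143.2] [0.6672 0.1355 0.021 ]
[291 136  23  22 406] [302.  146.4] [0.6586 0.0561 0.021 ]
[322 139  23  22 409] [333.3 149.7] [ 0.6498 -0.0232  0.021 ]
[354 142  23  23 415] [364.7 153. ] [ 0.6409 -0.1026  0.021 ]
[385 145  23  23 239] [394.8 158.4] [ 0.6266 -0.1783  0.021 ]
[450 167  31  28 606] [465.4 180.5] [ 0.5697 -0.3524  0.021 ]
[   0  209   71   56 2191] [ 36.5 232.4] [0.4397 0.7168 0.021 ]
[458 259  32  26 656] [473.8 271.3] [ 0.3463 -0.3619  0.021 ]
[ 12 273  40  19 420] [ 31.8 282.5] [0.3171 0.7158 0.021 ]
[[15, 178, 205], [11, 199, 73], [13, 185, 88], [9, 173, 99], [18, 152, 205], [17, 152, 200], [17, 155, 165], [15, 181, 48], [15, 197, 202]]
[[13, 183, 191], [13, 183, 188], [12, 183, 141], [10, 169, 98], [18, 153, 205], [18, 154, 207], [18, 149, 203], [13, 175, 184], [13, 187, 176]]
[[15, 197, 132], [14, 187, 120], [22, 133, 165], [21, 143, 204], [22, 141, 206], [13, 188, 155], [13, 194, 71], [14, 169, 211], [13, 184, 204]]
[[15, 220, 81], [7, 172, 40], [22, 142, 200], [22, 135, 209], [12, 183, 148], [13, 193, 82], [11, 172, 71], [14, 204, 60], [14, 182, 207]]
[[16, 176, 201], [16, 183, 202], [16, 175, 204], [16, 173, 202], [16, 172, 202], [16, 174, 202], [16, 174, 202], [16, 171, 204], [16, 175, 204]]
```

View pics/z1.png

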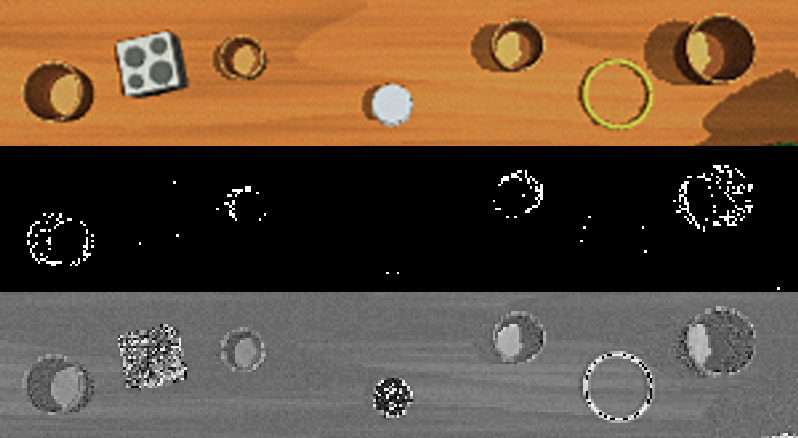

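Discs are measured well. In the zoom, the rims centre near (60,91), (241,57), (518,44) and (721,48). I'll hover over each beaker with the fingers aligned across the row, and refine with the wrist camera.

```bash
cat >> h.py <<'E'
from scipy.spatial.transform import Rotation as R
P=np.array([[.6672,.1355],[.6586,.0561],[.6498,-.0232],[.6409,-.1026]])
YAW=-96.3
def go(x,y,z,yaw=YAW,cmd=None):
    "row (cm, deg) from present pose (cmd = commanded tool pos, yaw if known)"
    o=ctrl.get_obs();p=o["tool_pos"];y0=o["orientation"][2]
    if cmd:p=np.array(cmd[:3]);y0=cmd[3]
    A=R.from_euler("xyz",[180,0,y0],degrees=True);B=R.from_euler("xyz",[180,0,yaw],degrees=True)
    return (A.inv().apply(np.array([x,y,z])-p)*100).round(2).tolist()+(A.inv()*B).as_rotvec(degrees=True).round(1).tolist()
E
python3 - <<'E'
from h import *
s=ctrl.snapshot("top")
f=lambda a,b:(180+a/2.66,205+b/2.66)
for n,a,b,h in[(4,56,91,.064),(2,242,57,.044),(3,520,44,.054),(5,722,47,.074)]:
    print(n,ray(s,f(a,b),h).round(4))
for u,h in[((465,181),.074),((473,271),.074)]:print(ray(s,u,h).round(3))
print(ray(s,f(617,94),0).round(3))
p=ray(s,f(722,47),.074);print(go(p[0],p[1],.227,cmd=(.175,-.652,.227,-164.94)))
w=ctrl.snapshot("wrist");print(w["K"].tolist(),w["pose"].round(3).tolist())
E
```

```text
4 [0.4208 0.291  0.064 ]
2 [0.4528 0.1282 0.044 ]
3 [ 0.4637 -0.1234  0.054 ]
5 [ 0.4591 -0.2982  0.074 ]
[ 0.558 -0.335  0.074]
[ 0.348 -0.343  0.074]
[ 0.422 -0.219  0.   ]
[-36.63, 26.78, 0.0, 0.0, 0.0, -68.6]
[[289.42820793418355, 0.0, 317.5111505525984], [0.0, 289.42820793418355, 203.2423621683067], [0.0, 0.0, 1.0]] [[-0.259, 0.929, 0.266, 0.103], [0.966, 0.248, 0.073, -0.671], [0.002, 0.276, -0.961, 0.384], [0.0, 0.0, 0.0, 1.0]]
```

The manual's scale: shifts go in shares of 60 cm and turns go in shares of 180 degrees. Converting my numbers, -36.6 cm is -0.61, 26.8 cm is 0.4467, -68.6 degrees is -0.3811.

Emit:
send_rows:
  plan:
    - [[-0.61, 0.4467, 0, 0, 0, -0.3811], [-0.61, 0.4467, 0, 0, 0, -0.3811], [-0.61, 0.4467, 0, 0, 0, -0.3811], [-0.61, 0.4467, 0, 0, 0, -0.3811], [-0.61, 0.4467, 0, 0, 0, -0.3811], [-0.61, 0.4467, 0, 0, 0, -0.3811], [-0.61, 0.4467, 0, 0, 0, -0.3811], [-0.61, 0.4467, 0, 0, 0, -0.3811]]
  fingers: 1

```text
clock: 0.92
tool_pos: [0.3847, -0.39, 0.2268]
orientation: [-180.0, -0.0, -107.3]
force: [1.0, -0.6, 0.3]
opening: 0.0878
gripper_force: 0.0
```

Run:
```python
from h import *
o=ctrl.get_obs();print(o["clock"],o["tool_pos"],o["orientation"]);print(go(.4591,-.2982,.227))
```

```text
0.9167 [ 0.38472559 -0.39000831  0.22679945] [-1.79970948e+02 -3.82982010e-03 -1.07295747e+02]
[-10.98, -4.37, -0.02, 0.0, 0.0, -11.0]
```

To row units: -11 cm is -0.1833, -4.4 cm is -0.0733, -11 degrees is -0.0611.

Emit:
send_rows:
  plan:
    - [[-0.1833, -0.0733, 0, 0, 0, -0.0611], [-0.1833, -0.0733, 0, 0, 0, -0.0611], [-0.1833, -0.0733, 0, 0, 0, -0.0611], [-0.1833, -0.0733, 0, 0, 0, -0.0611], [-0.1833, -0.0733, 0, 0, 0, -0.0611]]

```text
clock: 1.33
tool_pos: [0.4603, -0.2987, 0.2265]
orientation: [180.0, 0.0, -96.5]
force: [0.3, -0.6, 0.4]
opening: 0.0876
gripper_force: 0.0
```

Run:
```python
from h import *
o=ctrl.get_obs();print(o["tool_pos"],o["orientation"])
s=ctrl.snapshot("wrist");im=s["img"][:,:,::-1].copy()
for z in(.074,):
    p=proj(s,[.4591,-.2982,z]);print(p, proj(s,[.4591,-.2982,0]))
    c=[proj(s,[.4591+.031*np.cos(a),-.2982+.031*np.sin(a),z]) for a in np.linspace(0,6.3,40)]
np.save("w5.npy",im);cv2.imwrite("pics/w5.png",im)
```

```text
[ 0.46029855 -0.29865004  0.22651137] [ 1.79998930e+02  6.34837583e-03 -9.64528278e+01]
[318.2351445  190.40921221] [318.06260831 177.54760168]
```

View pics/w5.png

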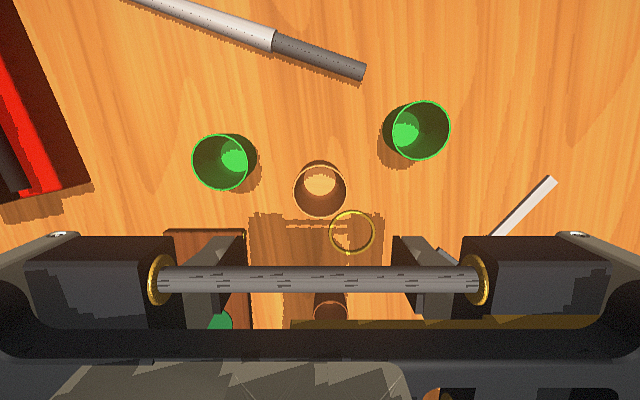

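The rim is at about (319.5,190.5), against a prediction of (318,190), so the measurement is good. Descend and grip.

To row units: 20 cm is 0.3333, 19 cm is 0.3167.

Emit:
send_rows:
  plan:
    - [[0, 0.0033, 0.0683, 0, 0, 0], [0, 0.0033, 0.1367, 0, 0, 0], [0, 0.0033, 0.205, 0, 0, 0], [0, 0.0033, 0.27, 0, 0, 0], [0, 0.0033, 0.3167, 0, 0, 0], [0, 0.0033, 0.3333, 0, 0, 0], [0, 0.0033, 0.3333, 0, 0, 0], [0, 0.0033, 0.3333, 0, 0, 0]]

```text
clock: 2.05
tool_pos: [0.4573, -0.301, 0.0273]
orientation: [180.0, -0.0, -96.7]
force: [0.5, 0.4, 0.3]
opening: 0.0873
gripper_force: 0.0
```

Emit:
send_rows:
  plan:
    - [[0, 0, 0, 0, 0, 0], [0, 0, 0, 0, 0, 0], [0, 0, 0, 0, 0, 0], [0, 0, 0, 0, 0, 0], [0, 0, 0, 0, 0, 0], [0, 0, 0, 0, 0, 0], [0, 0, 0, 0, 0, 0], [0, 0, 0, 0, 0, 0]]
  fingers: 0

```text
clock: 2.72
tool_pos: [0.4578, -0.3002, 0.0275]
orientation: [-179.9, -0.0, -96.6]
force: [-0.6, 1.6, 8.5]
opening: 0.0606
gripper_force: 30.1
```

To row units: -14 cm is -0.2333, -12 cm is -0.2.

Emit:
send_rows:
  plan:
    - [[0, 0, -0.0167, 0, 0, 0], [0, 0, -0.0667, 0, 0, 0], [0, 0, -0.1333, 0, 0, 0], [0, 0, -0.2, 0, 0, 0], [0, 0, -0.2333, 0, 0, 0], [0, 0, -0.2333, 0, 0, 0]]

```text
clock: 3.22
tool_pos: [0.4598, -0.3011, 0.1728]
orientation: [-179.5, -0.1, -96.6]
force: [0.5, -0.3, -1.1]
opening: 0.0604
gripper_force: 30.2
```

Run:
```python
from h import *
o=ctrl.get_obs();print(o["tool_pos"],o["orientation"],o["opening"],o["force"]);print(go(.6675,.1335,.165))
```

```text
[ 0.45977829 -0.30110602  0.17275346] [-1.79486956e+02 -1.27828003e-01 -9.65977266e+01] 0.060375443690477204 [ 0.54985609 -0.32837713 -1.134368  ]
[-45.56, -15.64, 0.78, 0.0, 0.0, -0.3]
```

To row units: -26.5 cm is -0.4417, -23 cm is -0.3833.

Emit:
send_rows:
  plan:
    - [[-0.0333, -0.0117, 0, 0, 0, 0], [-0.0917, -0.0317, 0, 0, 0, 0], [-0.15, -0.0517, 0, 0, 0, 0], [-0.2083, -0.0717, 0, 0, 0, 0], [-0.2667, -0.0917, 0, 0, 0, 0], [-0.325, -0.1117, 0, 0, 0, 0], [-0.3833, -0.1317, 0, 0, 0, 0], [-0.4417, -0.1517, 0, 0, 0, 0]]

```text
clock: 3.88
tool_pos: [0.578, -0.0455, 0.1662]
orientation: [179.9, -0.0, -96.6]
force: [0.0, -0.2, -1.9]
opening: 0.0608
gripper_force: 30.2
```

To row units: -19 cm is -0.3167, -17 cm is -0.2833.

Emit:
send_rows:
  plan:
    - [[-0.0583, -0.02, 0, 0, 0, 0], [-0.1167, -0.04, 0, 0, 0, 0], [-0.175, -0.06, 0, 0, 0, 0], [-0.2333, -0.0817, 0, 0, 0, 0], [-0.2833, -0.1, 0, 0, 0, 0], [-0.3167, -0.1083, 0, 0, 0, 0], [-0.3167, -0.1083, 0, 0, 0, 0], [-0.3167, -0.1083, 0, 0, 0, 0]]

```text
clock: 4.55
tool_pos: [0.6641, 0.1348, 0.1652]
orientation: [179.9, -0.1, -96.6]
force: [-0.2, -0.8, -1.7]
opening: 0.0607
gripper_force: 30.3
```

Run:
```python
from h import *
o=ctrl.get_obs();print(o["tool_pos"],o["orientation"],o["opening"],o["force"]);print(go(.6675,.1335,.0485))
s=ctrl.snapshot("wrist");cv2.imwrite("pics/w5b.png",s["img"][:,:,::-1])
```

```text
[0.6640959  0.134819   0.16521005] [ 1.79870242e+02 -5.82464203e-02 -9.65555026e+01] 0.06073167933518197 [-0.1521391  -0.83729357 -1.66800891]
[0.09, -0.35, 11.67, 0.0, 0.0, -0.3]
```

View pics/w5b.png

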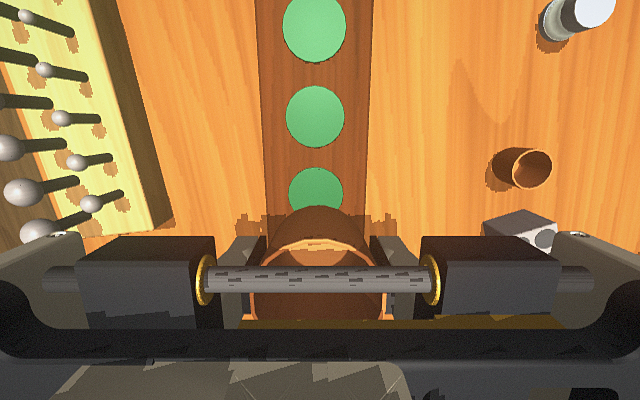

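Beaker 5 is held upright. The rim's front edge is near (318,240), and the discs show at (315,117) and (315,27). I'll cross-check the grasp offset and the disc positions.

Run:
```python
from h import *
s=ctrl.snapshot("wrist");im=s["img"][:,:,::-1].copy();hsv=cv2.cvtColor(im,cv2.COLOR_BGR2HSV);o=ctrl.get_obs();t=o["tool_pos"];print(t)
g=cv2.inRange(hsv,(45,80,30),(90,255,255))
for c in cv2.findContours(g,0,2)[0]:
    if cv2.contourArea(c)>800:
        b=cv2.boundingRect(c);e=cv2.fitEllipse(c)[0];print(b,ray(s,e,.021).round(4))
print(P)
print("col318",[(r,im[r,318].tolist()) for r in range(200,264,2)])
for r in(238,242,246):
    f=ray(s,(318,r),t[2]+.0475); d=f-t; print(r,f.round(4),"centre off along toolx", (R.from_euler("xyz",[180,0,-96.6],degrees=True).inv().apply(d)-[.031,0,0]).round(4))
```

```text
[0.66393478 0.13322877 0.16592404]
(288, 168, 55, 43) [0.6659 0.1319 0.021 ]
(285, 87, 60, 62) [0.6574 0.0568 0.021 ]
(282, 0, 64, 64) [ 0.6485 -0.0226  0.021 ]
[[ 0.6672  0.1355]
 [ 0.6586  0.0561]
 [ 0.6498 -0.0232]
 [ 0.6409 -0.1026]]
col318 [(200, [100, 168, 90]), (202, [105, 171, 95]), (204, [98, 165, 94]), (206, [29, 55, 107]), (208, [36, 69, 108]), (210, [36, 67, 109]), (212, [36, 65, 109]), (214, [41, 72, 114]), (216, [41, 68, 111]), (218, [33, 67, 110]), (220, [35, 71, 115]), (222, [41, 72, 116]), (224, [41, 71, 115]), (226, [36, 72, 114]), (228, [42, 72, 119]), (230, [41, 73, 117]), (232, [41, 72, 117]), (234, [40, 74, 118]), (236, [38, 66, 113]), (238, [43, 78, 131]), (240, [121, 222, 249]), (242, [96, 174, 243]), (244, [111, 202, 247]), (246, [103, 192, 244]), (248, [96, 178, 239]), (250, [65, 117, 191]), (252, [69, 121, 196]), (254, [62, 120, 189]), (256, [64, 121, 198]), (258, [67, 118, 194]), (260, [70, 123, 197]), (262, [65, 122, 198])]
238 [0.6603 0.1063 0.2134] centre off along toolx [-0.0038  0.0005 -0.0475]
242 [0.6605 0.108  0.2134] centre off along toolx [-0.0056  0.0005 -0.0475]
246 [0.6607 0.1098 0.2134] centre off along toolx [-0.0074  0.0005 -0.0475]
```

To row units: 11.2 cm is 0.1867, 11 cm is 0.1833.

Emit:
send_rows:
  plan:
    - [[0.0017, -0.005, 0.0333, 0, 0, 0], [0.0017, -0.005, 0.0833, 0, 0, 0], [0.0017, -0.005, 0.1333, 0, 0, 0], [0.0017, -0.005, 0.1667, 0, 0, 0], [0.0017, -0.005, 0.1833, 0, 0, 0], [0.0017, -0.005, 0.1867, 0, 0, 0], [0.0017, -0.005, 0.1867, 0, 0, 0], [0.0017, -0.005, 0.1867, 0, 0, 0]]

```text
clock: 5.32
tool_pos: [0.6687, 0.1324, 0.0563]
orientation: [-179.9, 0.0, -96.7]
force: [0.4, 0.5, -0.8]
opening: 0.0608
gripper_force: 30.3
```

To row units: 0.3 cm is 0.005, 0.2 cm is 0.0033.

Emit:
send_rows:
  plan:
    - [[0, 0, 0, 0, 0, 0], [0, 0, 0.0017, 0, 0, 0], [0, 0, 0.0033, 0, 0, 0], [0, 0, 0.005, 0, 0, 0]]

```text
clock: 5.65
tool_pos: [0.6679, 0.1327, 0.0522]
orientation: [-179.9, 0.0, -96.6]
force: [-0.4, -0.5, -2.3]
opening: 0.0607
gripper_force: 30.3
```

To row units: 0.2 cm is 0.0033, 0.1 cm is 0.0017.

Emit:
send_rows:
  plan:
    - [[0, 0, 0.0017, 0, 0, 0], [0, 0, 0.0033, 0, 0, 0], [0, 0, 0.0033, 0, 0, 0], [0, 0, 0.0033, 0, 0, 0]]

```text
clock: 5.98
tool_pos: [0.6675, 0.1325, 0.0494]
orientation: [180.0, -0.0, -96.6]
force: [-0.3, -0.0, -1.1]
opening: 0.0606
gripper_force: 30.3
```

Emit:
send_rows:
  plan:
    - [[0, 0, 0.0017, 0, 0, 0], [0, 0, 0.0017, 0, 0, 0], [0, 0, 0.0017, 0, 0, 0]]

```text
clock: 6.23
tool_pos: [0.6678, 0.1326, 0.0487]
orientation: [-180.0, 0.0, -96.6]
force: [-0.6, 1.0, -0.6]
opening: 0.0603
gripper_force: 30.3
```

To row units: 0.1 cm is 0.0017.

Emit:
send_rows:
  plan:
    - [[0, 0, 0.0017, 0, 0, 0], [0, 0, 0.0017, 0, 0, 0], [0, 0, 0.0017, 0, 0, 0]]

```text
clock: 6.48
tool_pos: [0.6678, 0.1326, 0.0486]
orientation: [-180.0, 0.0, -96.6]
force: [-3.2, -0.5, 6.2]
opening: 0.0603
gripper_force: 30.2
```

Contact at +6 N. Release, then lift straight up.

Emit:
send_rows:
  plan:
    - [[0, 0, 0, 0, 0, 0], [0, 0, 0, 0, 0, 0], [0, 0, 0, 0, 0, 0], [0, 0, 0, 0, 0, 0], [0, 0, 0, 0, 0, 0], [0, 0, 0, 0, 0, 0]]
  fingers: 1

```text
clock: 6.98
tool_pos: [0.6677, 0.1324, 0.0474]
orientation: [180.0, -0.0, -96.6]
force: [0.8, 0.2, 0.1]
opening: 0.0873
gripper_force: 0.0
```

To row units: -18 cm is -0.3, -16 cm is -0.2667.

Emit:
send_rows:
  plan:
    - [[0, 0, -0.0167, 0, 0, 0], [0, 0, -0.0667, 0, 0, 0], [0, 0, -0.1333, 0, 0, 0], [0, 0, -0.2, 0, 0, 0], [0, 0, -0.2667, 0, 0, 0], [0, 0, -0.3, 0, 0, 0], [0, 0, -0.3, 0, 0, 0]]

```text
clock: 7.57
tool_pos: [0.6704, 0.133, 0.2357]
orientation: [-179.4, 0.3, -96.6]
force: [0.1, 0.3, 0.7]
opening: 0.0875
gripper_force: 0.0
```

Run:
```python
from h import *
o=ctrl.get_obs();print(o["tool_pos"],o["orientation"],o["opening"]);print(go(.4208,.291,.227))
```

```text
[0.67035887 0.13303204 0.23565319] [-179.42961247    0.25011972  -96.60930054] 0.08746900433019177
[-12.82, 26.61, 0.87, 0.0, 0.0, -0.3]
```

To row units: 26.4 cm is 0.44, -3.7 cm is -0.0617.

Emit:
send_rows:
  plan:
    - [[-0.0317, 0.065, 0, 0, 0, 0], [-0.0617, 0.1267, 0, 0, 0, 0], [-0.0917, 0.1883, 0, 0, 0, 0], [-0.1217, 0.25, 0, 0, 0, 0], [-0.1517, 0.3117, 0, 0, 0, 0], [-0.1817, 0.3733, 0, 0, 0, 0], [-0.205, 0.42, 0, 0, 0, 0], [-0.215, 0.44, 0, 0, 0, 0]]

```text
clock: 8.23
tool_pos: [0.4176, 0.2925, 0.2287]
orientation: [-180.0, 0.1, -96.5]
force: [-0.4, -0.1, 0.9]
opening: 0.0868
gripper_force: 0.0
```

Emit:
send_rows:
  plan:
    - [[0, 0, 0, 0, 0, 0], [0, 0, 0, 0, 0, 0], [0, 0, 0, 0, 0, 0]]

```text
clock: 8.48
tool_pos: [0.4207, 0.2911, 0.228]
orientation: [-180.0, 0.0, -96.6]
force: [-0.1, 0.6, -0.3]
opening: 0.0877
gripper_force: 0.0
```

Run:
```python
from h import *
o=ctrl.get_obs();print(o["tool_pos"],o["orientation"],o["opening"])
s=ctrl.snapshot("wrist");im=s["img"][:,:,::-1].copy();cv2.imwrite("pics/w4.png",im)
for q in[(.4208,.291,.064),(.4528,.1282,.044)]:print(proj(s,q))
```

```text
[0.42067859 0.29110846 0.22803639] [-1.79975566e+02  2.68332161e-02 -9.66304012e+01] 0.08771908298346597
[317.05873817 187.63013556]
[268.97079036  37.30837583]
```

View pics/w4.png

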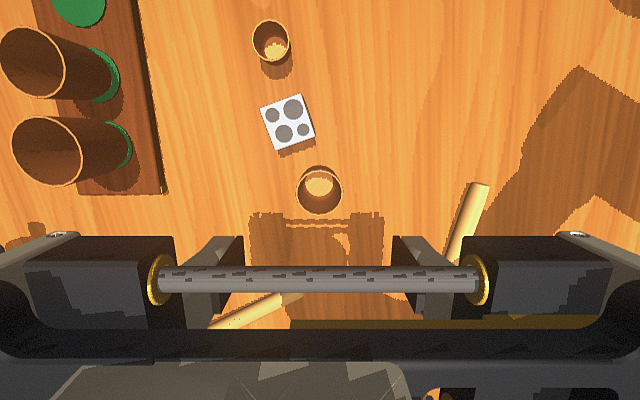

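```bash
cat >> h.py <<'E'
def rim(h,d,guess,k=4,name=None):
    "wrist crop 4x around the rim guess, view it"
    s=ctrl.snapshot("wrist");im=s["img"][:,:,::-1];u,v=proj(s,[*guess,h]).astype(int)
    return s,im[v-45:v+45,u-60:u+60].copy(),(u-60,v-45)
E
python3 - <<'E'
from h import *
s,c,(u0,v0)=rim(.064,.055,(.4208,.291));print(u0,v0)
cc=cv2.resize(c,None,fx=6,fy=6,interpolation=0)
for dy,col in((0,(255,0,0)),(.003,(0,255,0))):
    q=[(proj(s,[.4208+.0275*np.cos(a),.291+dy+.0275*np.sin(a),.064])-[u0,v0])*6+3 for a in np.linspace(0,6.28,60)]
    cv2.polylines(cc,[np.int32(q)],True,col,1)
cv2.imwrite("pics/c4.png",cc)
E
```

```text
257 142
```

View pics/c4.png

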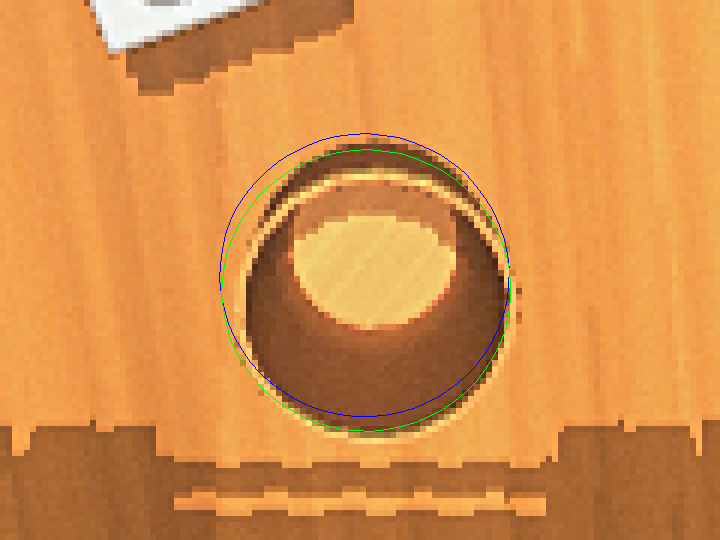

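The rim centre in the crop is about (378,304), so the wrist camera suggests +y of my estimate. I'll check against the top view, together with the placed beaker 5.

Run:
```python
from h import *
s=ctrl.snapshot("top");now=s["img"][:,:,::-1].copy();old=cv2.imread("pics/top0.png")
def crop(im,p,r,h,extra=[],w=30):
    u,v=proj(s,[*p,h]).astype(int);c=cv2.resize(im[v-w:v+w,u-w:u+w],None,fx=6,fy=6,interpolation=0)
    for e,col in[(p,(255,0,0))]+extra:
        q=[(proj(s,[e[0]+r*np.cos(a),e[1]+r*np.sin(a),h])-[u-w,v-w])*6+3 for a in np.linspace(0,6.28,60)]
        cv2.polylines(c,[np.int32(q)],True,col,1)
    return c
cv2.imwrite("pics/t2.png",np.hstack([crop(old,(.4208,.291),.0275,.064,[((.4183,.2967),(0,255,0))]),crop(now,P[0],.031,.095)]))
```

```text
(no output)
```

View pics/t2.png

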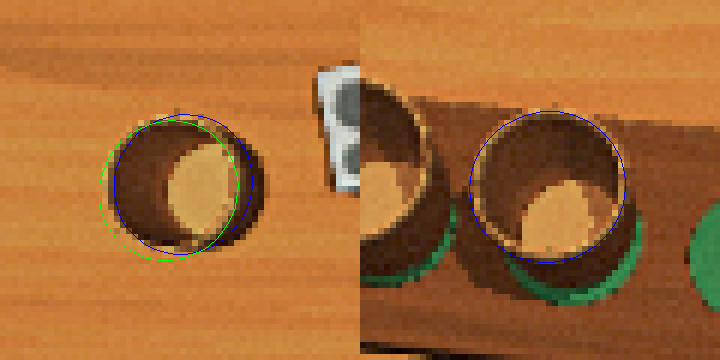

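Beaker 5 matches its disc to about 1 mm. Beaker 4's rim centre (173,184 in the crop) gives about (.420,.2957). Shift and descend.

To row units: 20.8 cm is 0.3467, 20.6 cm is 0.3433.

Emit:
send_rows:
  plan:
    - [[-0.0083, 0.0017, 0.0683, 0, 0, 0], [-0.0083, 0.0017, 0.1367, 0, 0, 0], [-0.0083, 0.0017, 0.205, 0, 0, 0], [-0.0083, 0.0017, 0.2717, 0, 0, 0], [-0.0083, 0.0017, 0.3167, 0, 0, 0], [-0.0083, 0.0017, 0.3433, 0, 0, 0], [-0.0083, 0.0017, 0.3467, 0, 0, 0], [-0.0083, 0.0017, 0.3467, 0, 0, 0]]

```text
clock: 9.3
tool_pos: [0.4201, 0.2953, 0.0186]
orientation: [179.9, -0.2, -96.7]
force: [0.2, -0.3, -0.2]
opening: 0.0875
gripper_force: 0.0
```

Emit:
send_rows:
  plan:
    - [[0, 0, 0, 0, 0, 0], [0, 0, 0, 0, 0, 0], [0, 0, 0, 0, 0, 0], [0, 0, 0, 0, 0, 0], [0, 0, 0, 0, 0, 0], [0, 0, 0, 0, 0, 0], [0, 0, 0, 0, 0, 0], [0, 0, 0, 0, 0, 0]]
  fingers: 0

```text
clock: 9.97
tool_pos: [0.42, 0.2966, 0.0201]
orientation: [-180.0, 0.0, -96.6]
force: [-1.5, 0.3, 7.2]
opening: 0.0528
gripper_force: 30.0
```

Emit:
send_rows:
  plan:
    - [[0, 0, 0, 0, 0, 0], [0, 0, 0, 0, 0, 0]]

```text
clock: 10.13
tool_pos: [0.4201, 0.2966, 0.0201]
orientation: [-180.0, 0.0, -96.6]
force: [-2.8, -0.1, 6.3]
opening: 0.053
gripper_force: 30.0
```

Opening is 53 mm, which confirms beaker 4. Lift and carry it to disc 2.

To row units: -14 cm is -0.2333, -12 cm is -0.2.

Emit:
send_rows:
  plan:
    - [[0, 0, -0.0167, 0, 0, 0], [0, 0, -0.0667, 0, 0, 0], [0, 0, -0.1333, 0, 0, 0], [0, 0, -0.2, 0, 0, 0], [0.0167, -0.0217, -0.2333, 0, 0, 0], [0.0533, -0.0667, -0.2333, 0, 0, 0], [0.0917, -0.115, -0.2333, 0, 0, 0], [0.1317, -0.165, -0.2333, 0, 0, 0]]

```text
clock: 10.8
tool_pos: [0.5098, 0.2058, 0.1611]
orientation: [-179.9, 0.1, -96.5]
force: [-0.2, 1.3, -0.5]
opening: 0.053
gripper_force: 30.0
```

To row units: -16.5 cm is -0.275, -16 cm is -0.2667.

Emit:
send_rows:
  plan:
    - [[0.04, -0.05, 0, 0, 0, 0], [0.08, -0.1, 0, 0, 0, 0], [0.12, -0.15, 0, 0, 0, 0], [0.16, -0.2, 0, 0, 0, 0], [0.1933, -0.2417, 0, 0, 0, 0], [0.2133, -0.2667, 0, 0, 0, 0], [0.22, -0.275, 0, 0, 0, 0], [0.22, -0.275, 0, 0, 0, 0]]

```text
clock: 11.47
tool_pos: [0.6581, 0.0546, 0.1591]
orientation: [179.9, -0.0, -96.8]
force: [0.2, 0.4, -0.9]
opening: 0.0532
gripper_force: 30.0
```

Emit:
send_rows:
  plan:
    - [[0, 0, 0, 0, 0, 0], [0, 0, 0, 0, 0, 0], [0, 0, 0, 0, 0, 0]]

```text
clock: 11.72
tool_pos: [0.6571, 0.0572, 0.16]
orientation: [-180.0, 0.0, -96.6]
force: [0.9, 0.4, -1.5]
opening: 0.053
gripper_force: 30.0
```

```bash
cat >> h.py <<'E'
def held(h,ztcp,r):
    "centre of the held beaker in the tool axes, from the front rim edge; ztcp = TCP height when it stood at 0"
    s=ctrl.snapshot("wrist");t=ctrl.get_obs()["tool_pos"];v=s["img"][:,318].max(1).astype(int)
    up=R.from_euler("xyz",[180,0,-96.6],degrees=True)
    out=[]
    for rr in range(200,275):
        if v[rr]-v[rr-2]>60:
            f=ray(s,(318,rr-.5),t[2]+h-ztcp)-t;out.append((rr,(up.inv().apply(f)-[r,0,0]).round(4).tolist()[:1]))
    return t,out
E
python3 - <<'E'
from h import *
print(held(.064,.0201,.0275));print(go(.6582,.057,.0411))
E
```

```text
(array([0.65716005, 0.05718723, 0.16002912]), [(238, [-0.001]), (239, [-0.0015])])
[0.01, -0.11, 11.89, 0.0, 0.0, -0.3]
```

To row units: 11.6 cm is 0.1933, 11.3 cm is 0.1883.

Emit:
send_rows:
  plan:
    - [[0.0017, -0.0017, 0.0333, 0, 0, 0], [0.0017, -0.0017, 0.0833, 0, 0, 0], [0.0017, -0.0017, 0.1333, 0, 0, 0], [0.0017, -0.0017, 0.1717, 0, 0, 0], [0.0017, -0.0017, 0.1883, 0, 0, 0], [0.0017, -0.0017, 0.1933, 0, 0, 0], [0.0017, -0.0017, 0.1933, 0, 0, 0], [0.0017, -0.0017, 0.1933, 0, 0, 0]]

```text
clock: 12.43
tool_pos: [0.6596, 0.0556, 0.0451]
orientation: [-179.9, 0.0, -96.6]
force: [0.4, 0.5, -0.3]
opening: 0.0523
gripper_force: 30.0
```

Emit:
send_rows:
  plan:
    - [[0, 0, 0.0017, 0, 0, 0], [0, 0, 0.0033, 0, 0, 0], [0, 0, 0.0033, 0, 0, 0], [0, 0, 0.0033, 0, 0, 0]]

```text
clock: 12.77
tool_pos: [0.6589, 0.055, 0.0422]
orientation: [-179.9, 0.0, -96.7]
force: [0.1, -0.0, -0.3]
opening: 0.053
gripper_force: 30.0
```

To row units: 0.1 cm is 0.0017.

Emit:
send_rows:
  plan:
    - [[0, 0, 0.0017, 0, 0, 0], [0, 0, 0.0017, 0, 0, 0], [0, 0, 0.0017, 0, 0, 0]]

```text
clock: 13.02
tool_pos: [0.6589, 0.055, 0.0412]
orientation: [-180.0, 0.0, -96.6]
force: [-0.9, 0.6, 4.0]
opening: 0.0529
gripper_force: 30.0
```

Emit:
send_rows:
  plan:
    - [[0, 0, 0, 0, 0, 0], [0, 0, 0, 0, 0, 0], [0, 0, 0, 0, 0, 0], [0, 0, 0, 0, 0, 0], [0, 0, 0, 0, 0, 0], [0, 0, 0, 0, 0, 0]]
  fingers: 1

```text
clock: 13.52
tool_pos: [0.6585, 0.055, 0.0404]
orientation: [180.0, -0.0, -96.6]
force: [0.2, -0.6, -0.9]
opening: 0.0853
gripper_force: 0.0
```

To row units: -18.6 cm is -0.31, -16 cm is -0.2667.

Emit:
send_rows:
  plan:
    - [[0, 0, -0.0167, 0, 0, 0], [0, 0, -0.0667, 0, 0, 0], [0, 0, -0.1333, 0, 0, 0], [0, 0, -0.2, 0, 0, 0], [0, 0, -0.2667, 0, 0, 0], [-0.0067, 0.03, -0.31, 0, 0, 0], [-0.0217, 0.0883, -0.31, 0, 0, 0], [-0.0367, 0.1483, -0.31, 0, 0, 0]]

```text
clock: 14.18
tool_pos: [0.5732, 0.0874, 0.229]
orientation: [-179.8, 0.1, -96.7]
force: [-0.6, 1.2, -0.4]
opening: 0.0873
gripper_force: 0.0
```

To row units: 12.5 cm is 0.2083, 10.5 cm is 0.175.

Emit:
send_rows:
  plan:
    - [[-0.015, 0.06, 0, 0, 0, 0], [-0.03, 0.12, 0, 0, 0, 0], [-0.0417, 0.175, 0, 0, 0, 0], [-0.05, 0.2083, 0, 0, 0, 0], [-0.05, 0.2083, 0, 0, 0, 0], [-0.05, 0.2083, 0, 0, 0, 0], [-0.05, 0.2083, 0, 0, 0, 0]]

```text
clock: 14.77
tool_pos: [0.4525, 0.1317, 0.2274]
orientation: [-179.9, 0.1, -96.6]
force: [0.4, -0.2, -0.4]
opening: 0.0879
gripper_force: 0.0
```

```bash
cat >> h.py <<'E'
def ring(s,im,p,r,h,w=30,k=6):
    u,v=proj(s,[*p,h]).astype(int);c=cv2.resize(im[v-w:v+w,u-w:u+w],None,fx=k,fy=k,interpolation=0)
    q=[(proj(s,[p[0]+r*np.cos(a),p[1]+r*np.sin(a),h])-[u-w,v-w])*k+k/2 for a in np.linspace(0,6.28,60)]
    cv2.polylines(c,[np.int32(q)],True,(255,0,0),1);return c
E
python3 - <<'E'
from h import *
o=ctrl.get_obs();print(o["tool_pos"],o["orientation"])
w=ctrl.snapshot("wrist");t=ctrl.snapshot("top");im=w["img"][:,:,::-1]
old=cv2.imread("pics/top0.png");now=t["img"][:,:,::-1]
a=np.hstack([ring(w,im,(.451,.131),.0205,.044),ring(t,old,(.451,.131),.0205,.044,20,9)])
cv2.imwrite("pics/b2.png",np.hstack([a[:360]]))
E
```

```text
[0.45247895 0.13165641 0.22744908] [-1.79928632e+02  5.36254423e-02 -9.66062145e+01]
```

View pics/b2.png

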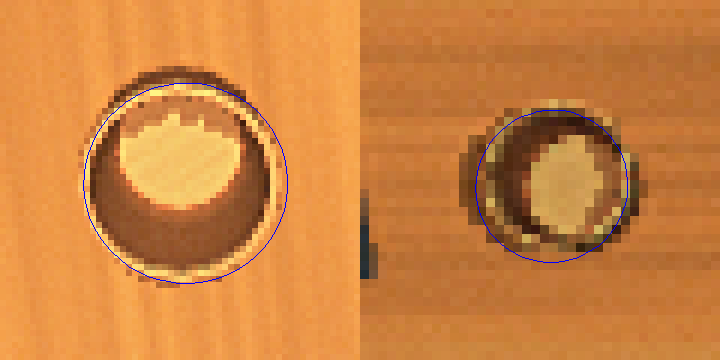

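The wrist rim matches (.451,.131) within 1 mm. Descend and grip beaker 2.

Emit:
send_rows:
  plan:
    - [[0.0017, 0, 0.0683, 0, 0, 0], [0.0017, 0, 0.1367, 0, 0, 0], [0.0017, 0, 0.205, 0, 0, 0], [0.0017, 0, 0.2717, 0, 0, 0], [0.0017, 0, 0.325, 0, 0, 0], [0.0017, 0, 0.355, 0, 0, 0], [0.0017, 0, 0.3633, 0, 0, 0], [0.0017, 0, 0.3633, 0, 0, 0]]

```text
clock: 15.53
tool_pos: [0.4516, 0.1294, 0.007]
orientation: [179.8, -0.2, -96.7]
force: [0.1, 0.3, 0.8]
opening: 0.0878
gripper_force: 0.0
```

Emit:
send_rows:
  plan:
    - [[0, 0, 0, 0, 0, 0], [0, 0, 0, 0, 0, 0], [0, 0, 0, 0, 0, 0], [0, 0, 0, 0, 0, 0], [0, 0, 0, 0, 0, 0], [0, 0, 0, 0, 0, 0], [0, 0, 0, 0, 0, 0], [0, 0, 0, 0, 0, 0]]
  fingers: 0

```text
clock: 16.2
tool_pos: [0.4521, 0.1305, 0.0088]
orientation: [-180.0, 0.0, -96.6]
force: [0.4, -1.0, 0.5]
opening: 0.0398
gripper_force: 2.3
```

Emit:
send_rows:
  plan:
    - [[0, 0, 0, 0, 0, 0], [0, 0, 0, 0, 0, 0], [0, 0, 0, 0, 0, 0], [0, 0, 0, 0, 0, 0]]

```text
clock: 16.53
tool_pos: [0.4521, 0.1305, 0.0087]
orientation: [-180.0, 0.0, -96.6]
force: [0.2, -1.0, 3.0]
opening: 0.0391
gripper_force: 30.0
```

To row units: -14 cm is -0.2333, -12 cm is -0.2.

Emit:
send_rows:
  plan:
    - [[0, 0, -0.0167, 0, 0, 0], [0, 0, -0.0667, 0, 0, 0], [0, 0, -0.1333, 0, 0, 0], [0, 0, -0.2, 0, 0, 0], [0.0167, -0.0167, -0.2333, 0, 0, 0], [0.0583, -0.06, -0.2333, 0, 0, 0], [0.1, -0.1017, -0.2333, 0, 0, 0], [0.1417, -0.145, -0.2333, 0, 0, 0]]

```text
clock: 17.2
tool_pos: [0.5291, 0.0352, 0.1492]
orientation: [-179.9, 0.1, -96.6]
force: [0.5, 1.5, -0.6]
opening: 0.0393
gripper_force: 30.0
```

To row units: -12.7 cm is -0.2117, 12.5 cm is 0.2083.

Emit:
send_rows:
  plan:
    - [[0.0417, -0.0417, 0, 0, 0, 0], [0.0833, -0.085, 0, 0, 0, 0], [0.125, -0.1283, 0, 0, 0, 0], [0.1667, -0.17, 0, 0, 0, 0], [0.1967, -0.2, 0, 0, 0, 0], [0.2083, -0.2117, 0, 0, 0, 0], [0.2083, -0.2117, 0, 0, 0, 0], [0.2083, -0.2117, 0, 0, 0, 0]]

```text
clock: 17.87
tool_pos: [0.6395, -0.1031, 0.1475]
orientation: [179.9, -0.0, -96.7]
force: [-0.3, 0.2, -0.5]
opening: 0.0393
gripper_force: 30.0
```

Emit:
send_rows:
  plan:
    - [[0, 0, 0, 0, 0, 0], [0, 0, 0, 0, 0, 0], [0, 0, 0, 0, 0, 0]]

```text
clock: 18.12
tool_pos: [0.6398, -0.1019, 0.1489]
orientation: [-180.0, 0.0, -96.6]
force: [1.5, -0.4, -1.1]
opening: 0.0387
gripper_force: 30.0
```

Run:
```python
from h import *
print(held(.044,.0087,.0205));print(go(.6404,-.1026,.0297))
```

```text
(array([ 0.63996852, -0.10197028,  0.14902239]), [(243, [-0.0002]), (244, [-0.0007])])
[0.06, -0.05, 11.93, 0.0, 0.0, -0.3]
```

To row units: 11.6 cm is 0.1933, 11.3 cm is 0.1883.

Emit:
send_rows:
  plan:
    - [[0.0017, 0, 0.0333, 0, 0, 0], [0.0017, 0, 0.0833, 0, 0, 0], [0.0017, 0, 0.1333, 0, 0, 0], [0.0017, 0, 0.1717, 0, 0, 0], [0.0017, 0, 0.1883, 0, 0, 0], [0.0017, 0, 0.1933, 0, 0, 0], [0.0017, 0, 0.1933, 0, 0, 0], [0.0017, 0, 0.1933, 0, 0, 0]]

```text
clock: 18.83
tool_pos: [0.6412, -0.1037, 0.0341]
orientation: [-179.9, 0.0, -96.6]
force: [0.6, 0.0, -0.2]
opening: 0.039
gripper_force: 30.0
```

To row units: 0.3 cm is 0.005, 0.2 cm is 0.0033.

Emit:
send_rows:
  plan:
    - [[0, 0, 0.0017, 0, 0, 0], [0, 0, 0.0033, 0, 0, 0], [0, 0, 0.005, 0, 0, 0], [0, 0, 0.005, 0, 0, 0], [0, 0, 0.005, 0, 0, 0]]

```text
clock: 19.25
tool_pos: [0.6402, -0.104, 0.0299]
orientation: [-180.0, 0.0, -96.6]
force: [-0.1, 0.7, -0.8]
opening: 0.0393
gripper_force: 30.0
```

To row units: 0.1 cm is 0.0017.

Emit:
send_rows:
  plan:
    - [[0, 0, 0.0017, 0, 0, 0], [0, 0, 0.0017, 0, 0, 0], [0, 0, 0.0017, 0, 0, 0]]

```text
clock: 19.5
tool_pos: [0.6403, -0.104, 0.0297]
orientation: [-180.0, -0.0, -96.6]
force: [-2.0, -0.1, 6.9]
opening: 0.0393
gripper_force: 30.0
```

Emit:
send_rows:
  plan:
    - [[0, 0, 0, 0, 0, 0], [0, 0, 0, 0, 0, 0], [0, 0, 0, 0, 0, 0], [0, 0, 0, 0, 0, 0], [0, 0, 0, 0, 0, 0], [0, 0, 0, 0, 0, 0]]
  fingers: 1

```text
clock: 20.0
tool_pos: [0.6401, -0.1039, 0.0284]
orientation: [180.0, -0.0, -96.6]
force: [-0.4, 0.7, -1.0]
opening: 0.0732
gripper_force: 0.0
```

To row units: -19.7 cm is -0.3283, -16 cm is -0.2667.

Emit:
send_rows:
  plan:
    - [[0, 0, -0.0167, 0, 0, 0], [0, 0, -0.0667, 0, 0, 0], [0, 0, -0.1333, 0, 0, 0], [0, 0, -0.2, 0, 0, 0], [0, 0, -0.2667, 0, 0, 0], [0.0033, 0.0167, -0.3283, 0, 0, 0], [0.015, 0.0717, -0.3283, 0, 0, 0], [0.0283, 0.1333, -0.3283, 0, 0, 0]]

```text
clock: 20.67
tool_pos: [0.5601, -0.1114, 0.2285]
orientation: [-179.7, 0.0, -96.6]
force: [-0.8, -1.2, -0.7]
opening: 0.0877
gripper_force: 0.0
```

To row units: 9.4 cm is 0.1567, 9 cm is 0.15.

Emit:
send_rows:
  plan:
    - [[0.0133, 0.0617, 0, 0, 0, 0], [0.025, 0.1167, 0, 0, 0, 0], [0.035, 0.15, 0, 0, 0, 0], [0.035, 0.1567, 0, 0, 0, 0], [0.035, 0.1567, 0, 0, 0, 0], [0.035, 0.1567, 0, 0, 0, 0], [0.035, 0.1567, 0, 0, 0, 0]]

```text
clock: 21.25
tool_pos: [0.4639, -0.1214, 0.2259]
orientation: [-180.0, -0.0, -96.6]
force: [0.2, 1.0, -0.4]
opening: 0.0872
gripper_force: 0.0
```

Run:
```python
from h import *
o=ctrl.get_obs();print(o["tool_pos"],o["orientation"])
w=ctrl.snapshot("wrist");t=ctrl.snapshot("top");im=w["img"][:,:,::-1]
old=cv2.imread("pics/top0.png");now=t["img"][:,:,::-1]
a=np.hstack([ring(w,im,(.463,-.1225),.024,.054),ring(t,old,(.463,-.1225),.024,.054,20,9)])
cv2.imwrite("pics/b3.png",a)
```

```text
[ 0.46385362 -0.12139352  0.22588799] [-1.79967822e+02 -2.35081730e-03 -9.66336278e+01]
```

View pics/b3.png

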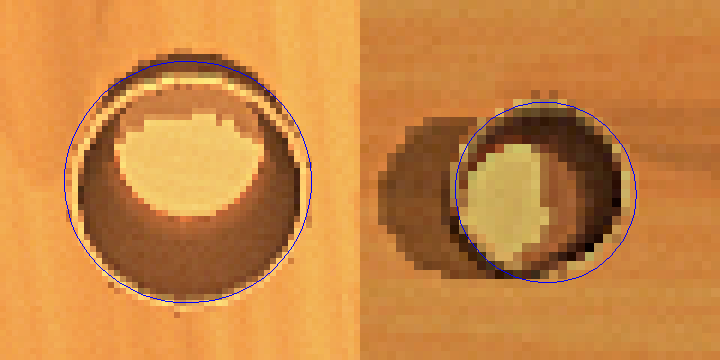

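The rim is centred under the TCP within about 1 mm. Descend and grip beaker 3.

To row units: 21.3 cm is 0.355, 20.9 cm is 0.3483.

Emit:
send_rows:
  plan:
    - [[0, 0, 0.0683, 0, 0, 0], [0, 0, 0.1367, 0, 0, 0], [0, 0, 0.205, 0, 0, 0], [0, 0, 0.2717, 0, 0, 0], [0, 0, 0.3217, 0, 0, 0], [0, 0, 0.3483, 0, 0, 0], [0, 0, 0.355, 0, 0, 0], [0, 0, 0.355, 0, 0, 0]]

```text
clock: 22.02
tool_pos: [0.4624, -0.1216, 0.0111]
orientation: [179.8, -0.1, -96.6]
force: [0.9, 0.7, 0.5]
opening: 0.0877
gripper_force: 0.0
```

Emit:
send_rows:
  plan:
    - [[0, 0, 0, 0, 0, 0], [0, 0, 0, 0, 0, 0], [0, 0, 0, 0, 0, 0], [0, 0, 0, 0, 0, 0], [0, 0, 0, 0, 0, 0], [0, 0, 0, 0, 0, 0], [0, 0, 0, 0, 0, 0], [0, 0, 0, 0, 0, 0]]
  fingers: 0

```text
clock: 22.68
tool_pos: [0.4632, -0.1215, 0.0129]
orientation: [-180.0, 0.0, -96.6]
force: [-0.6, 0.2, 3.2]
opening: 0.0471
gripper_force: 30.0
```

Emit:
send_rows:
  plan:
    - [[0, 0, 0, 0, 0, 0], [0, 0, 0, 0, 0, 0], [0, 0, 0, 0, 0, 0]]

```text
clock: 22.93
tool_pos: [0.4632, -0.1215, 0.0129]
orientation: [-180.0, -0.0, -96.6]
force: [-1.0, 0.3, 5.1]
opening: 0.0471
gripper_force: 30.0
```

To row units: -14 cm is -0.2333, -12 cm is -0.2.

Emit:
send_rows:
  plan:
    - [[0, 0, -0.0167, 0, 0, 0], [0, 0, -0.0667, 0, 0, 0], [0, 0, -0.1333, 0, 0, 0], [0, 0, -0.2, 0, 0, 0], [-0.01, -0.0133, -0.2333, 0, 0, 0], [-0.04, -0.0583, -0.2333, 0, 0, 0], [-0.0717, -0.105, -0.2333, 0, 0, 0], [-0.105, -0.1533, -0.2333, 0, 0, 0]]

```text
clock: 23.6
tool_pos: [0.5623, -0.0691, 0.1533]
orientation: [-179.9, 0.0, -96.7]
force: [0.4, -0.2, 0.2]
opening: 0.0475
gripper_force: 30.0
```

To row units: -8.2 cm is -0.1367, -7.8 cm is -0.13.

Emit:
send_rows:
  plan:
    - [[-0.0333, -0.0483, 0, 0, 0, 0], [-0.0667, -0.0967, 0, 0, 0, 0], [-0.0883, -0.13, 0, 0, 0, 0], [-0.0933, -0.1367, 0, 0, 0, 0], [-0.0933, -0.1367, 0, 0, 0, 0], [-0.0933, -0.1367, 0, 0, 0, 0], [-0.0933, -0.1367, 0, 0, 0, 0]]

```text
clock: 24.18
tool_pos: [0.6483, -0.024, 0.1522]
orientation: [179.9, -0.0, -96.7]
force: [-0.4, 0.6, -0.9]
opening: 0.047
gripper_force: 30.0
```

Run:
```python
from h import *
print(held(.054,.0129,.024));print(go(.6494,-.023,.0339))
```

```text
(array([ 0.64838703, -0.02403022,  0.15263343]), [(243, [-0.001]), (244, [-0.0015])])
[-0.11, -0.09, 11.87, 0.0, 0.0, -0.4]
```

To row units: 11.6 cm is 0.1933, 11.3 cm is 0.1883.

Emit:
send_rows:
  plan:
    - [[0, -0.0017, 0.0333, 0, 0, 0], [0, -0.0017, 0.0833, 0, 0, 0], [0, -0.0017, 0.1333, 0, 0, 0], [0, -0.0017, 0.1717, 0, 0, 0], [0, -0.0017, 0.1883, 0, 0, 0], [0, -0.0017, 0.1933, 0, 0, 0], [0, -0.0017, 0.1933, 0, 0, 0], [0, -0.0017, 0.1933, 0, 0, 0]]

```text
clock: 24.9
tool_pos: [0.6514, -0.0236, 0.0382]
orientation: [-179.9, 0.0, -96.6]
force: [-0.3, -0.5, -0.8]
opening: 0.0468
gripper_force: 30.0
```

Emit:
send_rows:
  plan:
    - [[0, 0, 0.0017, 0, 0, 0], [0, 0, 0.0033, 0, 0, 0], [0, 0, 0.0033, 0, 0, 0], [0, 0, 0.0033, 0, 0, 0]]

```text
clock: 25.23
tool_pos: [0.6508, -0.0235, 0.0352]
orientation: [-179.9, 0.0, -96.6]
force: [0.1, -0.0, -1.3]
opening: 0.0468
gripper_force: 30.0
```

To row units: 0.1 cm is 0.0017.

Emit:
send_rows:
  plan:
    - [[0, 0, 0.0017, 0, 0, 0], [0, 0, 0.0017, 0, 0, 0], [0, 0, 0.0017, 0, 0, 0]]

```text
clock: 25.48
tool_pos: [0.6508, -0.0235, 0.0341]
orientation: [-180.0, 0.0, -96.6]
force: [-0.9, -1.1, 3.2]
opening: 0.0474
gripper_force: 30.0
```

Contact. Release, lift, and draw aside to check.

Emit:
send_rows:
  plan:
    - [[0, 0, 0, 0, 0, 0], [0, 0, 0, 0, 0, 0], [0, 0, 0, 0, 0, 0], [0, 0, 0, 0, 0, 0], [0, 0, 0, 0, 0, 0], [0, 0, 0, 0, 0, 0]]
  fingers: 1

```text
clock: 25.98
tool_pos: [0.6504, -0.0236, 0.0334]
orientation: [180.0, -0.0, -96.7]
force: [-0.7, -0.2, -0.3]
opening: 0.0813
gripper_force: 0.0
```

Emit:
send_rows:
  plan:
    - [[0, 0, -0.0167, 0, 0, 0], [0, 0, -0.0667, 0, 0, 0], [0, 0, -0.1333, 0, 0, 0], [0, 0, -0.2, 0, 0, 0], [0, 0, -0.2667, 0, 0, 0], [0, 0.0167, -0.3333, 0, 0, 0], [0, 0.0667, -0.3333, 0, 0, 0], [0, 0.1333, -0.3333, 0, 0, 0]]

```text
clock: 26.65
tool_pos: [0.573, -0.0141, 0.2366]
orientation: [-179.7, 0.1, -96.7]
force: [-1.4, 0.8, -1.3]
opening: 0.0876
gripper_force: 0.0
```

To row units: 13 cm is 0.2167, 12 cm is 0.2.

Emit:
send_rows:
  plan:
    - [[0, 0.0667, 0, 0, 0, 0], [0, 0.1333, 0, 0, 0, 0], [0, 0.2, 0, 0, 0, 0], [0, 0.2167, 0, 0, 0, 0], [0, 0.2167, 0, 0, 0, 0]]

```text
clock: 27.07
tool_pos: [0.4393, 0.0007, 0.2352]
orientation: [-179.9, 0.1, -96.6]
force: [0.3, -0.0, 0.4]
opening: 0.0876
gripper_force: 0.0
```

Run:
```python
from h import *
t=ctrl.snapshot("top");im=t["img"][:,:,::-1].copy()
k=[(.031,.095),(.0275,.085),(.024,.075),(.0205,.065)]
tiles=[np.hstack([ring(t,im,p,0.001,h,30,5),ring(t,im,p,r,h,30,5)][1:]) for p,(r,h) in zip(P,k)]
cv2.imwrite("pics/end.png",np.vstack([np.hstack(tiles[:2]),np.hstack(tiles[2:])]))
```

```text
(no output)
```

View pics/end.png

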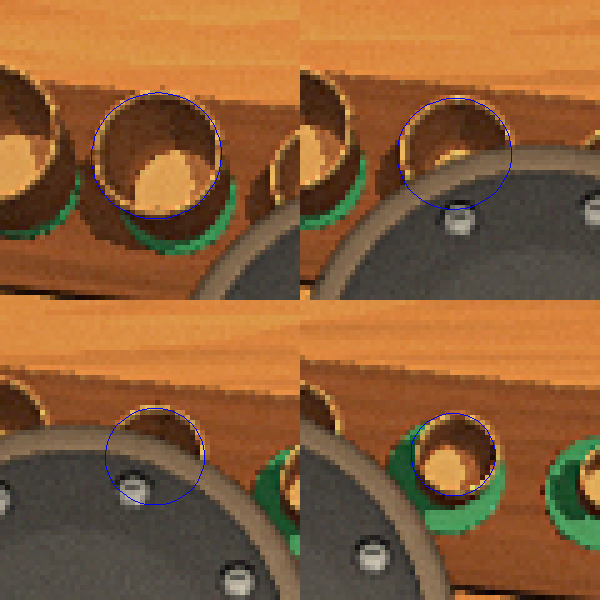

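Every visible rim arc lies on its predicted circle, within about 1 mm of the disc middle. The arm hides part of beakers 3 and 4, but their visible arcs fit. It stands clear, so I'm handing in.

```bash
python3 -c "
from plant import ctrl
print(ctrl.close_job())"
```

```text
the job is handed in; nothing more can be done
None
```

I handed the job in: beakers 5, 4, 3 and 2 stand released on discs 1–4, in size order from largest to smallest and within about 1 mm of centre in the last top view, though the arm partly hid beakers 3 and 4; about 27 s were used.

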